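# Load the ornament dryer with its switch off

## Robot

A 6-joint arm with a two-finger parallel gripper is mounted at the origin on the work surface. World frame = base frame: x ahead of the robot, y to its left, z up, the work surface at z = 0. Lengths are in m, angles in rad, forces in N, time in s.
With the tool pointing down it reaches from about 0.35 to 0.775 m from the base axis. Payload 7.3 kg.
Tool frame: the origin (TCP) lies between the finger pads; the fingertips stand 14 mm ahead of it and the grasp point (between the pads) lies 5 mm behind it; z points along the fingers, y is the line along which they close (so a half turn about z gives the same grasp; the last joint's range is limited). The gripper opens to 92 mm and grips with 3 to 60 N. Pads are 19 mm wide; open, the fingers measure 130 mm over their backs; the gripper's body (75 mm by 190 mm) begins 47 mm behind the grasp point.
Start: joints at [1.2, 0.342, 1.524, -0, 1.275, -0.146], TCP at [0.117, 0.512, 0.241] pointing down, gripper open.
Joint ranges: [-2.53, 2.53], [-0.77, 2.02], [0.04, 2.7], [-1, 4.14], [0.28, 2.66], [-3.11, 3.11]. Speed limits (rad/s): [2.57, 2.57, 3.14, 3.14, 3.14, 3.14].

## Interface

Orientations are given as [roll, pitch, yaw] about the fixed x, y, z axes, in that order (R = Rz(yaw) Ry(pitch) Rx(roll)).
In Python, from cell import robot, eyes gives the robot as it stands. The module is installed in compiled form; this text tells all that it offers.
- The arm moves only by the shell command python3 -m handwheel 'ROWS' [FORCE]. ROWS is JSON, one flat list of numbers, 5 for each row, row after row: the shift along the world's x, y, z in mm, then the turn about the world's z in rad, then the opening, from 0 (shut) to 1 (fully open). In form: [x, y, z, spin, jaw, x, y, z, spin, jaw, ...]. A call has 1 to 8 rows; each row shifts and turns the commanded pose from where the row before left it; what a row does not reach is not made up. A row lasts 1/10 s, in which the tool goes at most 50 mm and 8.59 degrees, less where a joint would pass 70% of its speed; a pose out of reach is approached as far as the arm can. A call with a gripper value outside its range is refused whole. The fingers move at their own pace and stop on an object; FORCE is the grip in N (left out, the last holds). Time passes only in rows, so rows that do not move let the fingers close. It gives the time, the measured TCP pose, the force, the opening and the grip force at its end, in the units of the state.
- robot.observe(): the state, without advancing time (a new reading comes with each control period).
- eyes.read_camera(name): name is "scene" or "top" or "wrist"; returns (picture, depth): 384x512x3 uint8, blue, green, red; 384x512 float32, m along the optical axis (not along the pixel's ray), 0 where there is no reading.
- eyes.calibration(name): a dict with "fx", "fy", "cx", "cy" (pixels), "world_to_cam" (4x4, takes a point from world to camera coordinates). Camera axes: x right, y down, z forward; pixel columns grow to the right and rows downward; lengths in m; the calibration is good to about 2 mm. A picture is of the moment at which its call begins: read the wrist's pose just before it. calibration takes no time and is no camera call; for the wrist camera it gives the pose at the moment of the call.
- robot.hand_in(): hands the job in; it is judged then, once.
The state is a dict: "time": time; "qpos": joint angles; "qvel": joint speeds; "joint_efforts": joint torques, N m; "tool_pos": TCP position; "tool_rot": TCP orientation; "contact_force": force on the tool from outside, world axes, zero at the start; "torque": the same for the moment, N m; "opening": finger opening in m; "grip_force": force on a finger pad.
Only numpy, scipy, OpenCV 4.12 (cv2) and the standard library are available. Lean on these libraries where they do the work, as an engineer would, in place of code of your own. Each camera call takes 0.05 s, during which the arm holds its last target. There are 200 camera calls.

## Task

The paint dryer is running: throw its T-handled switch to off, slide the tray with the two wooden ornaments into the dryer until the tray's front plate closes flat against the dryer's face, then throw the switch back to on. Both ornaments must stay lying in the tray, and the bowl, the paint pots, the bottle, the jar of glue and the loose brush must be left where they are.

Things in the scene. Friction and masses are not known exactly. Their poses are not given: they have to be found in the camera images.
- dryer: Paint dryer fixed to the table: a white bay (y -75 to +75 mm) with a clear roof window, joined to a grey switch housing (y -75 to -155 mm); both 185 mm deep, 95 mm high. Its x points into the bay, z up. Origin: at table height in the plane of the front face, under the middle of the mouth. A bottle stands about 55 mm outside the white wall on the +y side
- mouth (a point): Centre of the dryer's mouth, in its front face, 33 mm above the table; axes as the dryer's. The mouth is 128 mm wide, 66 mm high and starts at the table top: the bay has no floor or sill, so the tray slides in on the table itself. The inside is 175 mm deep
- lever (a joint): T-handled toggle switch on the grey housing's top, rocking about a pivot parallel to the dryer's y. Radians: +0.5 = ON, leaning to the dryer's back (+x); -0.5 = OFF, leaning to its front (-x); 0 = upright. Over-centre by its weight: let go, it falls to whichever stop it leans to and stays; about 2 N at the crossbar tips it over. Starts ON
- lever_bar (a point): Centre of the switch's crossbar: a dark steel round bar, 20 mm thick and 64 mm long, along the dryer's y, on a 12 mm steel stem, 95 mm from the pivot (about 193 mm above the table at either stop, 205 mm when upright)
- lever_pivot (a point): Pivot of the switch, in the dryer's frame at x 75, y -115, z 110 mm (housing top at 95 mm); two cheeks stand beside it up to 121 mm above the table
- tray: Loose aluminium tray, 0.3 to 0.6 kg: a pan (x 0 to 150 mm, 120 mm wide, floor 4 mm, rim 20 mm high), a front plate and a handle. Its x points from the handle to the end that enters the dryer first, z up. Origin: underside, in the front plate's face on the pan side, midway across; fully home, its origin and axes coincide with the dryer's
- tray_plate (a point): Middle of the tray's upright front plate, on its pan side, tray frame x 0, y 0, z 37 mm. The plate (x -8 to 0 mm, 150 mm wide, up to 72 mm high) is larger than the mouth and comes to rest against the dryer's front face
- tray_grip (a point): Good grip point on the tray's handle, tray frame x -60, y 0, z 50 mm. The handle is an upright wooden blade on the middle line, 14 mm thick, x -88 to -8 mm, from 14 to 74 mm high; pinch it from above across the tray's y
- tray_mid (a point): Middle of the upper face of the tray's floor: tray frame x 75, y 0, z 4 mm
- egg1: Flat wooden egg ornament, 84 x 62 x 7 mm, lying loose in the tray's half near the handle; origin at its underside near its middle, z up
- egg2: The second such ornament, lying loose in the tray's far half; origin at its underside near its middle, z up
- paints: Strip of six small paint pots, 170 mm long, 22 mm high, origin under its middle; lies or stands loose on the table; leave it alone
- bowl: White bowl, 140 mm across, 50 mm high, origin under its middle; lies or stands loose on the table; leave it alone
- varnish: White bottle, 56 mm across, 130 mm high, beside the white bay's outer wall, origin under its middle; lies or stands loose on the table; leave it alone
- brush: Paint brush, 170 mm long; lies or stands loose on the table; leave it alone
- glue: Closed white glue jar, 60 mm across, 110 mm high, origin under its middle; lies or stands loose on the table; leave it alone
Mind the look-alikes: they are no part of the job. What is shaped like the egg2 but green is not meant. Leave any pink look-alike of the egg1 alone.

How it is judged:
By the outcome, as a careful person would: the job done as asked, in the order asked, and still so for the second after the job is handed in, with the robot touching nothing.
It also fails if it takes over 64 s, if anything falls off the work surface, if the arm or the gripper's body presses on something with over 40 N, if the wrist force passes 120 N, or if a joint passes its speed limit or range.

## Working session

There is one attempt and no reset: what is moved stays moved. The work goes in short steps, Python scripts to look and compute and a shell command to move; the robot and the scene stay as the last step left them, time stands still between calls to the robot, and variables do not carry over. Pictures are saved under pics/ and viewed, at most 10 in all, crops included, and the job is handed in when it is done.

```bash
mkdir -p pics; cat > h.py <<'E'
import numpy as np,cv2
from cell import robot,eyes
def shot(n,f):
    c=eyes.calibration(n); im,d=eyes.read_camera(n); cv2.imwrite('pics/'+f+'.png',im); np.savez('pics/'+f,im=im,d=d,**c); return im,d,c
def load(f):
    return np.load('pics/'+f+'.npz')
def px(f,u,v,z=None):
    c=load(f); d=c['d']; T=np.linalg.inv(c['world_to_cam'])
    r=np.array([(u-c['cx'])/c['fx'],(v-c['cy'])/c['fy'],1.])
    if z is None:
        w=d[int(v)-1:int(v)+2,int(u)-1:int(u)+2]; s=np.median(w[w>0])
    else: s=(z-T[2,3])/(T[:3,:3]@r)[2]
    return (T[:3,:3]@r*s+T[:3,3]).round(4)
def cloud(f):
    c=load(f); d=c['d']; T=np.linalg.inv(c['world_to_cam']); v,u=np.mgrid[:d.shape[0],:d.shape[1]]
    P=np.stack([(u-c['cx'])/c['fx']*d,(v-c['cy'])/c['fy']*d,d],-1)
    return P@T[:3,:3].T+T[:3,3], d>0, c['im']
E
python3 - <<'E'
from h import *
a=shot('top','top0')[0];b=shot('scene','sc0')[0]
cv2.imwrite('pics/top0b.png',cv2.resize(a,(800,600),interpolation=cv2.INTER_CUBIC))
cv2.imwrite('pics/sc0b.png',cv2.resize(b,(800,600),interpolation=cv2.INTER_CUBIC))
s=robot.observe();print(s['time'],s['tool_pos'],s['tool_rot'],s['opening'])
E
```

```text
0.1 [0.11690211 0.51147832 0.24012577] [-3.14025285e+00 -1.75352205e-04  2.91675989e+00] 0.09178142363878405
```

View pics/top0b.png

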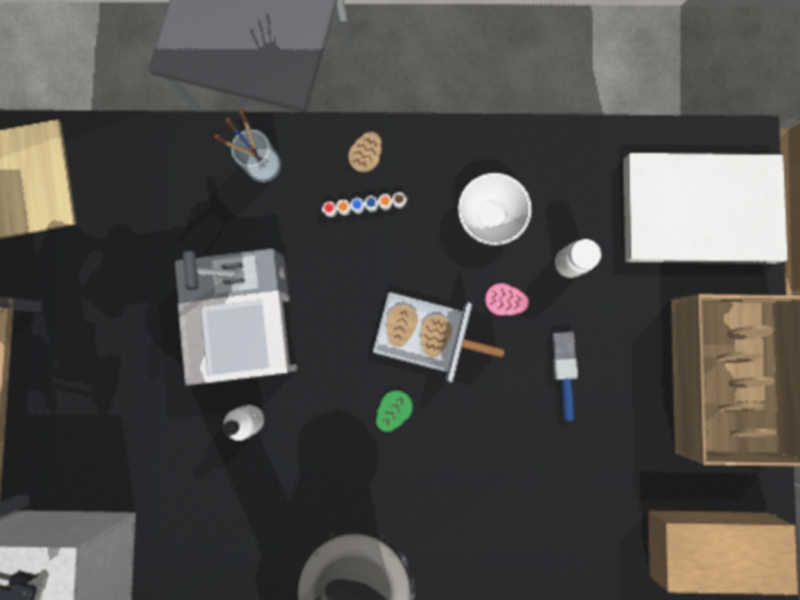

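View pics/sc0b.png

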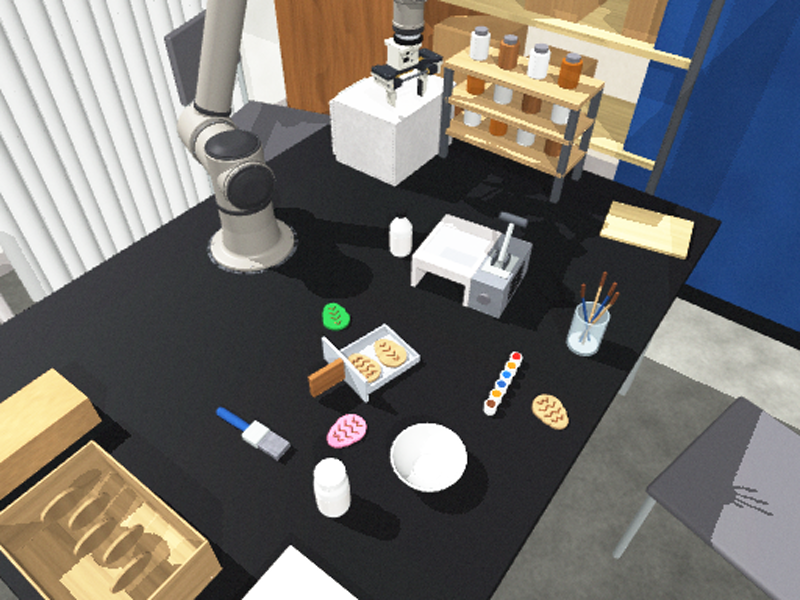

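The top view shows the dryer (235,315) with its mouth facing right. The lever is at (190,270), leaning to the back. The tray is at (420,330), its handle at (485,348) and the bowl at (495,208). The green (394,411), pink (507,299) and stray tan (366,151) eggs are decoys. The eggs meant are the two in the tray, at (401,324) and (436,335).

```bash
python3 - <<'E'
from h import *
P,ok,im=cloud('top0')
k=1/1.5625
def reg(u0,v0,u1,v1):
    m=np.zeros(ok.shape,bool); m[int(v0*k):int(v1*k),int(u0*k):int(u1*k)]=1; return m&ok
def rect(m,n):
    q=P[m]; r=cv2.minAreaRect((q[:,:2]*1000).astype(np.float32)); print(n,m.sum(),np.round(r[0],1),np.round(r[1],1),round(r[2],2),cv2.boxPoints(r).round(1).tolist(),'zmed',np.median(q[:,2]).round(4))
Z=P[...,2]
dr=reg(165,235,305,395)
rect(dr&(Z>.088)&(Z<.102),'dryer top')
rect(dr&(Z>.175)&(Z<.23),'bar')
tr=reg(365,280,515,390)
rect(tr&(Z>.064)&(Z<.08)&reg(440,290,475,390),'plate')
rect(tr&(Z>.05)&(Z<.085)&reg(474,330,510,365),'handle')
rect(tr&(Z>.003)&(Z<.03)&reg(365,280,455,380),'pan')
for n,u,v in [('bowl',495,208),('glue',585,252),('pink',507,299),('varn',250,418),('paintL',329,208),('paintR',400,199)]: print(n,px('top0',u*k,v*k))
E
```

```text
dryer top 4732 [522.5 232.9] [230.4 186.5] 7.8 [[395.70001220703125, 309.70001220703125], [421.0, 124.9000015258789], [649.2999877929688, 156.1999969482422], [623.9000244140625, 341.0]] zmed 0.0942
bar 211 [592.4 266.6] [63.4 25.7] 8.42 [[559.2000122070312, 274.70001220703125], [563.0, 249.3000030517578], [625.7000122070312, 258.6000061035156], [621.9000244140625, 284.0]] zmed 0.2012
plate 195 [ 476.7 -203.4] [ 33.8 149.6] 76.03 [[400.0, -201.6999969482422], [545.2000122070312, -237.8000030517578], [553.4000244140625, -205.10000610351562], [408.20001220703125, -169.0]] zmed 0.0726
handle 97 [ 466.5 -244.7] [56.2 13.9] 76.04 [[453.0, -270.29998779296875], [466.5, -273.6000061035156], [480.1000061035156, -219.10000610351562], [466.5, -215.8000030517578]] zmed 0.0743
pan 1826 [503.  -97.6] [195.  177.3] 0.49 [[404.70001220703125, -9.800000190734863], [406.20001220703125, -187.10000610351562], [601.2999877929688, -185.39999389648438], [599.7000122070312, -8.100000381469727]] zmed 0.009
bowl [ 0.7479 -0.2693  0.0035]
glue [ 0.6423 -0.4164  0.1103]
pink [ 0.5637 -0.2921  0.0081]
varn [0.3334 0.1911 0.0802]
paintL [0.7399 0.0629 0.0239]
paintR [ 0.7598 -0.0779  0.0222]
```

```bash
python3 - <<'E'
from h import *
im=load('top0')['im']
cv2.imwrite('pics/c1.png',cv2.resize(im[150:260,100:330],(800,383),interpolation=cv2.INTER_CUBIC))
E
```

```text
(no output)
```

View pics/c1.png

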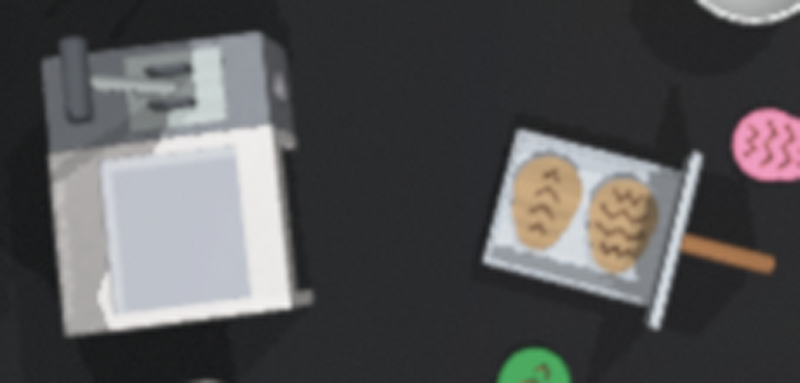

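```bash
python3 -m handwheel '[40,-18,8,-0.15,0, 40,-18,8,-0.15,0, 40,-18,8,-0.15,0, 40,-18,0,-0.15,0, 40,-18,0,-0.15,0, 40,-18,0,-0.15,0, 40,-18,0,-0.15,0, 40,-18,0,-0.15,0]'
```

```text
time: 0.9
tool_pos: [0.4384, 0.3667, 0.2644]
tool_rot: [-3.141, 0.0, 1.711]
contact_force: [-0.1, 0.8, 0.3]
opening: 0.0321
grip_force: 0.0
```

```bash
python3 -m handwheel '[38,-16,0,0,0, 38,-16,0,0,0, 38,-16,0,0,0, 36,-15,0,0,0, 0,0,-35,0,0, 0,0,-35,0,0, 0,0,0,0,0, 0,0,0,0,0]'; python3 - <<'E'
from h import *
a=shot('scene','sc1')[0]
cv2.imwrite('pics/sc1c.png',cv2.resize(a[80:260,180:420],(800,600),interpolation=cv2.INTER_CUBIC))
E
```

```text
time: 1.7
tool_pos: [0.5868, 0.3049, 0.1948]
tool_rot: [-3.14, 0.0, 1.717]
contact_force: [0.1, 0.1, 1.0]
opening: 0.0004
grip_force: 0.0
```

View pics/sc1c.png

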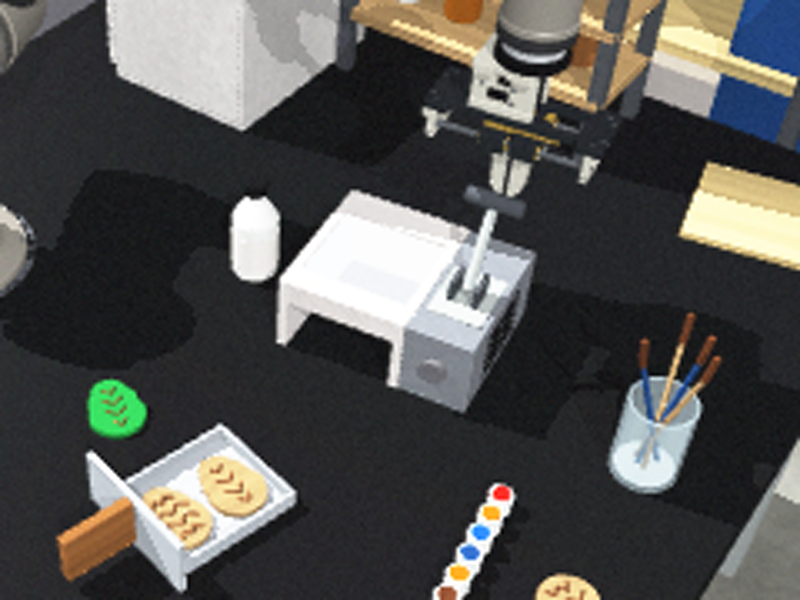

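The closed fingers (508,175) stand just behind the crossbar (495,200), so I'll push it forward.

```bash
python3 -m handwheel '[2,-12,0,0,0, 2,-12,0,0,0, 2,-12,0,0,0, 2,-12,0,0,0, 1,-12,0,0,0, 1,-12,0,0,0, 1,-6,0,0,0, 0,0,0,0,0]'; python3 - <<'E'
from h import *
shot('top','top2');P,ok,im=cloud('top2')
m=ok&(np.abs(P[...,2]-.198)<.02)&(abs(P[...,0]-.6)<.08)&(P[...,1]<.32)&(P[...,1]>.1)
a=im[140:240,90:200];cv2.imwrite('pics/c2.png',cv2.resize(a,(660,600),interpolation=cv2.INTER_CUBIC))
E
```

```text
time: 2.55
tool_pos: [0.5982, 0.2255, 0.1947]
tool_rot: [-3.141, 0.0, 1.715]
contact_force: [0.6, -0.6, -0.4]
opening: 0.0006
grip_force: 0.0
```

View pics/c2.png

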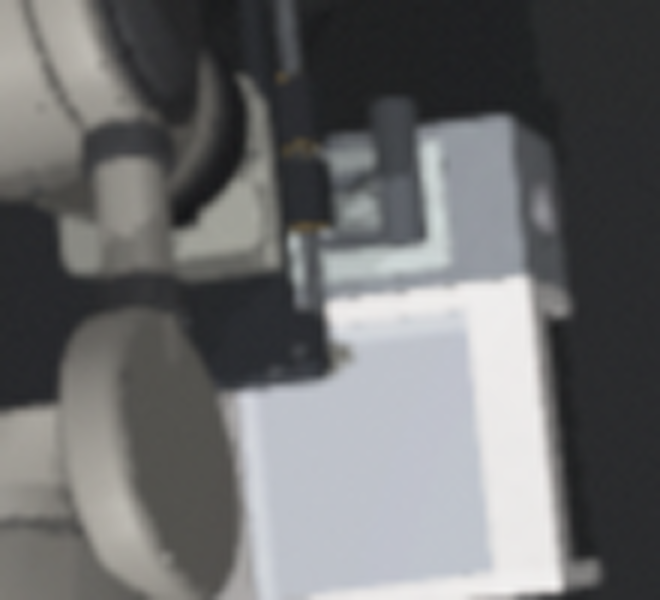

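The crossbar (395,170) now leans to the front, so the switch is OFF. Next I lift clear and go to the tray handle.

```bash
python3 -m handwheel '[0,0,35,0,0, 0,0,35,0,0, -12,-42,0,-0.035,0, -12,-42,0,-0.035,0, -12,-42,0,-0.035,0.6, -12,-42,0,-0.035,0.6, -12,-42,0,-0.035,0.6, -12,-42,0,-0.035,0.6]';python3 -m handwheel '[-12,-42,0,-0.035,0.6, -12,-42,0,-0.035,0.6, -12,-42,0,-0.035,0.6, -12,-42,0,-0.035,0.6, -12,-42,0,-0.035,0.6, 0,0,0,0,0.6]'
```

```text
time: 3.4
tool_pos: [0.5254, -0.0261, 0.2649]
tool_rot: [3.141, -0.0, 1.506]
contact_force: [0.3, -0.2, -0.5]
opening: 0.028
grip_force: 0.0
time: 4.0
tool_pos: [0.4649, -0.2393, 0.2646]
tool_rot: [3.141, 0.002, 1.326]
contact_force: [-0.1, 0.8, -0.1]
opening: 0.0549
grip_force: 0.0
```

```bash
python3 -m handwheel '[1.5,-5.5,-40,0,0.6, 0,0,-45,0,0.6, 0,0,-45,0,0.6, 0,0,-45,0,0.6, 0,0,-30,0,0.6, 0,0,-14,0,0.6, 0,0,0,0,0.6]'; python3 -m handwheel '[0,0,0,0,0, 0,0,0,0,0, 0,0,0,0,0, 0,0,0,0,0, 0,0,0,0,0, 0,0,0,0,0]' 25
```

```text
time: 4.7
tool_pos: [0.4668, -0.2389, 0.0436]
tool_rot: [-3.137, -0.002, 1.333]
contact_force: [-0.9, 1.0, 0.6]
opening: 0.0548
grip_force: 0.0
time: 5.3
tool_pos: [0.4677, -0.2408, 0.0461]
tool_rot: [3.141, 0.0, 1.331]
contact_force: [1.0, 1.3, 1.8]
opening: 0.0137
grip_force: 25.0
```

```bash
python3 -m handwheel '[3,5,0,0,0, 5,10,0,0.01,0, 6,10,0,0.02,0, 6,10,0,0.025,0, 6,10,0,0.025,0, 6,10,0,0.025,0, 5,10,0,0.025,0, 5,10,0,0.025,0]';python3 -m handwheel '[4,10,0,0.025,0, 3,10,0,0.025,0, 2,10,0,0.025,0, 2,10,0,0.025,0, 2,10,0,0.025,0, 2,10,0,0.025,0, 1,10,0,0.025,0, 0,5,0,0.02,0]'; python3 -m handwheel '[0,3,0,0.01,0, 0,0,0,0.01,0,0,0,0,0.01,0,0,0,0,0.01,0,0,0,0,0,0]'; python3 - <<'E'
from h import *
a=shot('top','top3')[0]
P,ok,im=cloud('top3');Z=P[...,2]
np.set_printoptions(suppress=True)
cv2.imwrite('pics/top3c.png',cv2.resize(a[140:290,100:300],(800,600),interpolation=cv2.INTER_CUBIC))
E
```

```text
time: 6.1
tool_pos: [0.5103, -0.1649, 0.0461]
tool_rot: [3.141, 0.001, 1.49]
contact_force: [-0.7, -4.8, 5.0]
opening: 0.0139
grip_force: 25.0
time: 6.9
tool_pos: [0.5263, -0.0895, 0.0461]
tool_rot: [3.14, 0.001, 1.685]
contact_force: [2.0, -4.2, 4.9]
opening: 0.0139
grip_force: 25.0
time: 7.4
tool_pos: [0.526, -0.0868, 0.0459]
tool_rot: [3.14, -0.001, 1.722]
contact_force: [3.4, 3.7, 4.9]
opening: 0.0142
grip_force: 25.0
```

View pics/top3c.png

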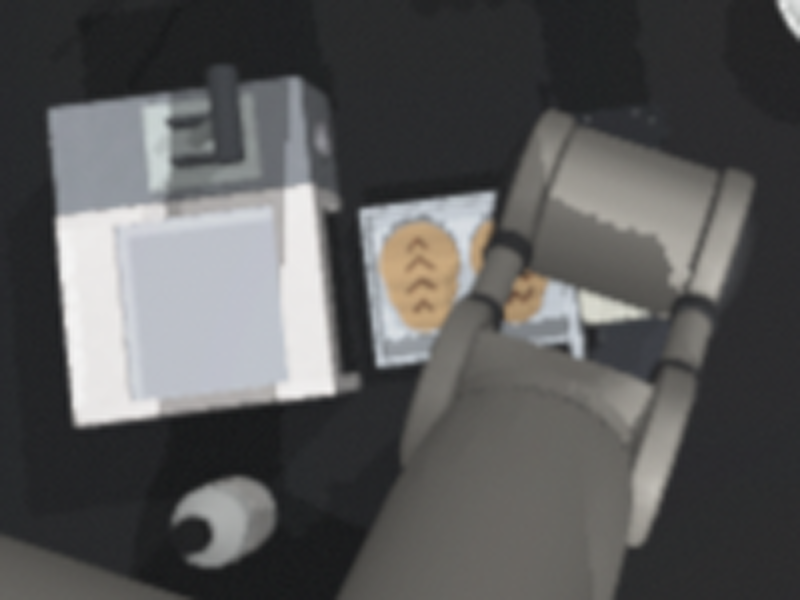

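The lever leans forward (OFF) and both eggs lie in the tray. The pan's front corners are at crop (362,208) and (378,365). I'll measure the alignment before inserting.

```bash
python3 - <<'E'
from h import *
P,ok,im=cloud('top3');Z=P[...,2]
O=np.array([.4953,.1352]);yaw=np.radians(97.8);ex=np.array([np.cos(yaw),np.sin(yaw)]);ey=np.array([-ex[1],ex[0]])
f=lambda p:((p[:2]-O)@np.c_[ex,ey]*1000).round(1)
for u,v in [(362,208),(378,365),(495,190),(430,357)]: print((u,v),f(px('top3',100+u/4,140+v/4,.02)))
D=np.stack([(P[...,:2]-O)@ex*1000,(P[...,:2]-O)@ey*1000],-1)
# rim points: z 12..30
m=ok&(Z>.012)&(Z<.028)&(D[...,0]<-8)&(D[...,0]>-180)&(abs(D[...,1])<80)
q=D[m]
for a in range(-150,-10,15):
    s=q[(q[:,0]>=a)&(q[:,0]<a+15),1]
    if len(s): print(a,len(s),s.min().round(1),s.max().round(1))
fr=q[q[:,0]>-30]
# dryer side walls and front edge in dryer frame
t=ok&(Z>.088)&(Z<.102)&(abs(D[...,0]-90)<110)&(D[...,1]<85)&(D[...,1]>-165)
for x in (15,60,120): s=D[t&(abs(D[...,0]-x)<12)][:,1]; print('side',x,s.min().round(1),s.max().round(1))
for y in (-140,-90,-40,0,40,70):s=D[t&(abs(D[...,1]-y)<6)][:,0]; print('front',y,s.min().round(1))
s=robot.observe();print(s['tool_pos'].round(4),f(s['tool_pos']),s['tool_rot'])
E
```

```text
(362, 208) [-22.2 -58.4]
(378, 365) [-21.3  62.5]
(495, 190) [-125.4  -59.4]
(430, 357) [-61.3  61.3]
-150 25 5.7 58.9
-135 10 -58.3 35.7
-120 16 -60.2 -20.1
-105 17 -60.4 0.6
-90 42 -60.1 22.4
-75 64 -59.8 36.1
-60 75 -60.4 59.6
-45 54 -60.1 58.5
-30 80 -58.5 59.6
side 15 -155.0 75.0
side 60 -151.9 75.1
side 120 -154.8 75.0
front -140 0.3
front -90 0.4
front -40 0.5
front 0 -0.0
front 40 0.2
front 70 0.8
[ 0.526  -0.0869  0.0459] [-224.2   -0.3] [ 3.14034310e+00 -1.07263682e-03  1.72151943e+00]
```

```bash
python3 -m handwheel '[0,0,0,-0.006,0, 0,0,0,-0.006,0, -0.7,5,0,0,0, -1,8,0,0,0, -1.2,8,0,0,0, -1,8,0,0,0, -1.2,8,0,0,0, -1,5,0,0,0]';python3 - <<'E'
from h import *
O=np.array([.4953,.1352]);yaw=np.radians(97.8);ex=np.array([np.cos(yaw),np.sin(yaw)]);ey=np.array([-ex[1],ex[0]])
f=lambda p:((p[:2]-O)@np.c_[ex,ey]*1000).round(1)
s=robot.observe();print(f(s['tool_pos']),s['contact_force'])
shot('top','top4');P,ok,im=cloud('top4');Z=P[...,2]
D=np.stack([(P[...,:2]-O)@ex*1000,(P[...,:2]-O)@ey*1000],-1)
m=ok&(Z>.012)&(Z<.028)&(D[...,0]<-8)&(D[...,0]>-180)&(abs(D[...,1])<80)
q=D[m]
for a in range(-120,0,15):
    s=q[(q[:,0]>=a)&(q[:,0]<a+15),1]
    if len(s): print(a,len(s),s.min().round(1),s.max().round(1))
E
```

```text
time: 8.25
tool_pos: [0.5197, -0.0463, 0.0461]
tool_rot: [3.141, 0.002, 1.711]
contact_force: [1.6, -6.4, 6.3]
opening: 0.0138
grip_force: 25.0
[-183.2    0.5] [ 1.56179956 -6.39037722  6.32536873]
-120 6 20.1 58.5
-105 20 15.2 59.3
-90 24 13.2 59.6
-75 5 -59.7 55.9
-60 7 -60.0 -18.4
-45 37 -60.3 20.1
-30 50 -59.0 24.6
-15 28 -60.4 23.6
```

The pan has entered cleanly and centred, so I continue.

```bash
python3 -m handwheel '[-1,6,0,0,0, -1.2,9,0,0,0, -1.3,9,0,0,0, -1.3,9,0,0,0, -1.2,9,0,0,0, -1.2,9,0,0,0, -1.2,9,0,0,0, -1.2,8,0,0,0]';python3 -m handwheel '[-1,8,0,0,0, -1.2,8,0,0,0, -1.2,8,0,0,0, -1,8,0,0,0, -1,7,0,0,0, -0.7,5,0,0,0, 0,0,0,0,0]'; python3 - <<'E'
from h import *
O=np.array([.4953,.1352]);yaw=np.radians(97.8);ex=np.array([np.cos(yaw),np.sin(yaw)]);ey=np.array([-ex[1],ex[0]])
f=lambda p:((p[:2]-O)@np.c_[ex,ey]*1000).round(1)
s=robot.observe();print(f(s['tool_pos']),s['contact_force'])
E
```

```text
time: 9.1
tool_pos: [0.51, 0.0216, 0.0461]
tool_rot: [3.141, 0.002, 1.711]
contact_force: [0.9, -6.5, 7.4]
opening: 0.014
grip_force: 25.0
time: 9.8
tool_pos: [0.5037, 0.0661, 0.046]
tool_rot: [3.141, 0.001, 1.711]
contact_force: [0.5, -2.2, 6.9]
opening: 0.0139
grip_force: 25.0
[-69.6   1. ] [ 0.46901742 -2.2458735   6.9465377 ]
```

```bash
python3 -m handwheel '[-0.5,4,0,0,0, -0.5,4,0,0,0, -0.5,4,0,0,0, -0.3,2,0,0,0, 0,0,0,0,0]';python3 -m handwheel '[-0.3,2,0,0,0, 0,1,0,0,0, 0,0,0,0,0]'
```

```text
time: 10.3
tool_pos: [0.5021, 0.0796, 0.0461]
tool_rot: [3.141, 0.001, 1.711]
contact_force: [0.9, -4.2, 7.3]
opening: 0.0142
grip_force: 25.0
time: 10.6
tool_pos: [0.5018, 0.0812, 0.0461]
tool_rot: [-3.141, 0.003, 1.711]
contact_force: [0.5, -12.7, 8.0]
opening: 0.0138
grip_force: 25.0
```

```bash
python3 -m handwheel '[0,1,0,0,0, 0,1,0,0,0, 0,0,0,0,0]'; python3 - <<'E'
from h import *
O=np.array([.4953,.1352]);yaw=np.radians(97.8);ex=np.array([np.cos(yaw),np.sin(yaw)]);ey=np.array([-ex[1],ex[0]])
f=lambda p:((p[:2]-O)@np.c_[ex,ey]*1000).round(1)
s=robot.observe();print(f(s['tool_pos']),s['torque'])
a=shot('scene','sc5')[0]
cv2.imwrite('pics/sc5c.png',cv2.resize(a[110:230,220:380],(800,600),interpolation=cv2.INTER_CUBIC))
E
```

```text
time: 10.9
tool_pos: [0.5018, 0.0814, 0.0461]
tool_rot: [-3.141, 0.005, 1.711]
contact_force: [-0.7, -22.6, 8.4]
opening: 0.0141
grip_force: 25.0
[-54.1   0.9] [-3.39030814 -0.09389047 -0.08273223]
```

View pics/sc5c.png

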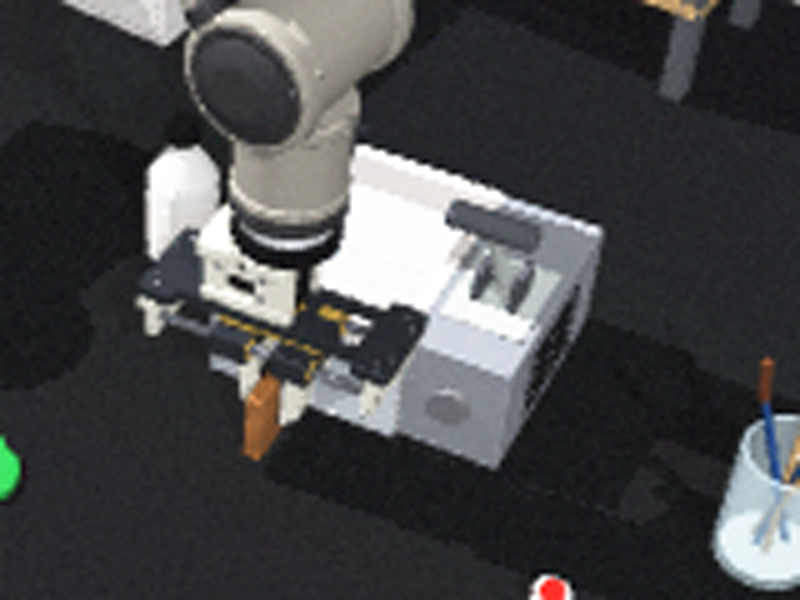

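```bash
python3 -m handwheel '[0,-2.5,0,0,0, 0,0,0,0,0.5, 0,0,0,0,0.5, 0,0,0,0,0.5, 0,0,0,0,0.5, 0,0,20,0,0.5, 0,0,40,0,0.5, 0,0,45,0,0.5]';python3 -m handwheel '[0,-20,45,0,0, 0,-40,40,0,0, 0,-40,0,0,0, 40,-20,0,0,0, 0,0,0,0,0]';python3 - <<'E'
from h import *
O=np.array([.4953,.1352]);yaw=np.radians(97.8);ex=np.array([np.cos(yaw),np.sin(yaw)]);ey=np.array([-ex[1],ex[0]])
a=shot('top','top6')[0];P,ok,im=cloud('top6');Z=P[...,2]
D=np.stack([(P[...,:2]-O)@ex*1000,(P[...,:2]-O)@ey*1000],-1)
m=ok&(Z>.06)&(Z<.08)&(D[...,0]<10)&(D[...,0]>-110)&(abs(D[...,1])<85)
q=D[m];pl=q[q[:,0]>-20]
for y in range(-75,75,15):
    s=pl[(pl[:,1]>=y)&(pl[:,1]<y+15),0]
    if len(s): print(y,len(s),s.min().round(1),s.max().round(1))
h=q[q[:,0]<-15]
if len(h): print('handle',h.min(0),h.max(0))
f=lambda p:((p[:2]-O)@np.c_[ex,ey]*1000).round(1)
print(f(robot.observe()['tool_pos']))
cv2.imwrite('pics/top6c.png',cv2.resize(a[140:260,90:250],(800,600),interpolation=cv2.INTER_CUBIC))
E
```

```text
time: 11.75
tool_pos: [0.5004, 0.0831, 0.1507]
tool_rot: [-3.138, -0.001, 1.71]
contact_force: [1.6, 0.1, 0.1]
opening: 0.0455
grip_force: 0.0
time: 12.25
tool_pos: [0.5443, -0.0352, 0.2306]
tool_rot: [3.14, 0.001, 1.707]
contact_force: [0.1, 0.1, -0.6]
opening: 0.0107
grip_force: 0.0
-75 8 -3.1 1.0
-15 3 -19.5 -15.7
0 8 -18.3 -6.8
15 9 -8.1 -3.9
30 11 -7.7 -2.7
45 20 -7.9 1.0
60 20 -7.7 1.0
handle [-87.29646993  -6.97842141] [-15.6841026    6.90666237]
[-173.7  -23.9]
```

View pics/top6c.png

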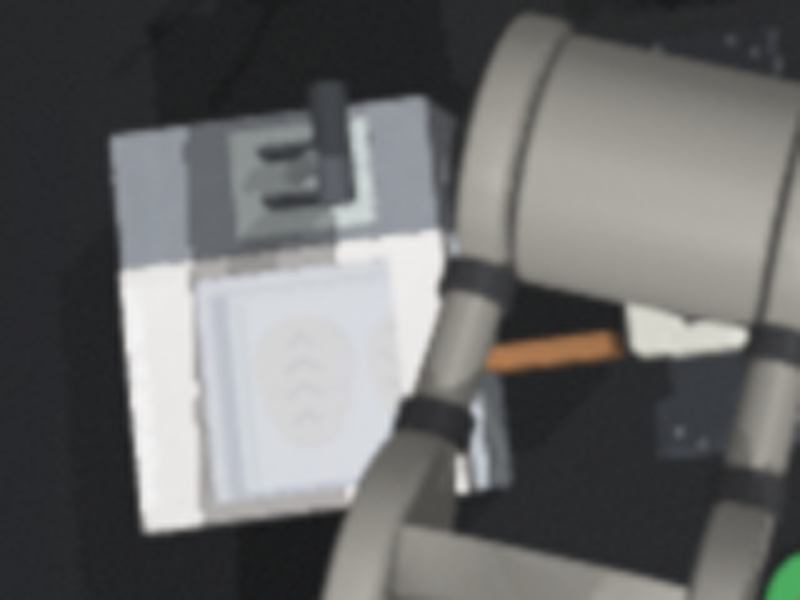

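The tray is home: plate at x -8 to 0, handle end at -87, eggs lying flat under the window. The lever is still OFF. Next I push it back to ON from the front.

```bash
python3 -m handwheel '[33,5,0,0,0, 33,16,0,0,0, 0,40,0,0,0, 0,40,0,0,0, 0,40,0,0,0, 0,40,0,0,0, 0,0,-18,0,0, 0,0,-18,0,0]';python3 -m handwheel '[0,0,0,0,0]'
```

```text
time: 13.1
tool_pos: [0.6066, 0.1512, 0.1949]
tool_rot: [3.141, -0.0, 1.714]
contact_force: [0.4, -0.9, 0.1]
opening: 0.0006
grip_force: 0.0
time: 13.2
tool_pos: [0.6052, 0.1496, 0.1923]
tool_rot: [-3.135, -0.0, 1.712]
contact_force: [0.3, -0.6, -0.2]
opening: 0.0002
grip_force: 0.0
```

```bash
python3 -m handwheel '[-1,8,0,0,0, -2,12,0,0,0, -2,12,0,0,0, -2,12,0,0,0, -1,12,0,0,0, -1,10,0,0,0, 0,5,0,0,0, 0,0,0,0,0]';python3 -m handwheel '[0,0,0,0,0, 0,0,0,0,0, 0,-5,0,0,0, 0,-10,30,0,0, 0,-10,40,0,0, -5,-40,30,0,0, -5,-45,0,0,0, -5,-45,0,0,0]';python3 -m handwheel '[0,-45,0,0,0, 0,-45,0,0,0, 0,-45,0,0,0, 0,-40,0,0,0, 0,0,0,0,0]';python3 - <<'E'
from h import *
a=shot('top','top7')[0];b=shot('scene','sc7')[0]
P,ok,im=cloud('top7');m=ok&(abs(P[...,2]-.198)<.012)&(abs(P[...,0]-.6)<.06)&(abs(P[...,1]-.23)<.1)
print('bar',m.sum(),P[m].mean(0))
cv2.imwrite('pics/f7.png',np.hstack([cv2.resize(a,(400,300),interpolation=cv2.INTER_AREA),cv2.resize(b,(400,300),interpolation=cv2.INTER_AREA)]))
E
```

```text
time: 14.0
tool_pos: [0.5984, 0.2204, 0.1949]
tool_rot: [-3.141, -0.0, 1.711]
contact_force: [-0.1, -0.3, 0.1]
opening: 0.0004
grip_force: 0.0
time: 14.8
tool_pos: [0.5836, 0.0628, 0.2963]
tool_rot: [3.139, 0.001, 1.71]
contact_force: [0.7, -1.3, -0.6]
opening: 0.0006
grip_force: 0.0
time: 15.3
tool_pos: [0.583, -0.116, 0.2946]
tool_rot: [-3.141, 0.002, 1.703]
contact_force: [0.6, 0.6, 0.1]
opening: 0.0006
grip_force: 0.0
bar 197 [0.59179277 0.26799189 0.20057912]
```

View pics/f7.png

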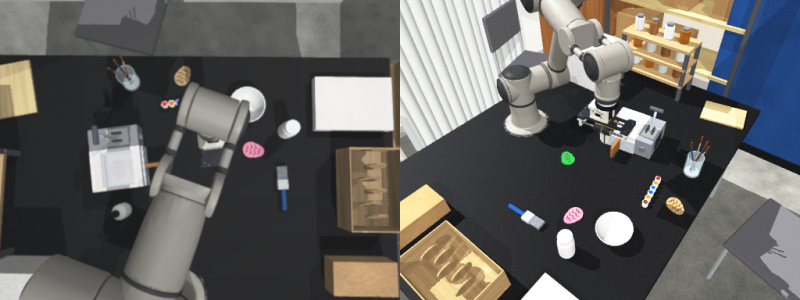

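The bar is back at the ON stop (0.592, 0.268), where it started. The tray is home, the other items stand where they were, and the arm is clear.

```bash
python3 -c "
from cell import robot
print(robot.hand_in())"
```

```text
the job is handed in; nothing more can be done
None
```

I threw the switch off, slid the tray in until its plate closed against the dryer's face with both ornaments still lying in it, threw the switch back on, and handed the job in at about 15 s; nothing else appears moved in the final pictures.

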